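Shut the till and ring up a card sale

TASK

Ring up the customer's watering can as a card sale: the cash drawer was left open and the till will not take a sale like that, so first push the drawer fully shut with the fingers, without slamming it. Then lightly tap, one after the other and letting each key come back up, the tools department key (the near left one of the six big square keys in the middle, as the cashier sees them), the subtotal key (the left one of the two square keys beyond the long bar key on the right) and the card key (the right one of those two). Press no other key, and leave everything else on the counter and on the till where it stands.

Things in the scene. Friction and masses are not known exactly. Their poses are not given: they have to be found in the camera images.
- till: grey till, 350 mm wide, fixed. Origin on the counter under its centre; x points away from the cashier (robot), y to the cashier's left, z up. Face of the shut drawer at x = -190 mm. Drawer cabinet 95 mm high; keyboard set back behind it, x = -145 to -5 mm, plate rising from 125 to 145 mm; then the hood, 190 mm high, printer lid 198 mm, customer display at the back left 242 mm
- drawer (a joint): cash drawer, slides straight out of the till towards the cashier; 0 shut, grows to 0.12 m as it opens. It takes about 3 to 5 N to push, has no spring and stops at 0 against a hard stop
- drawer_front (a point): middle of the outer face of the drawer's flat front panel, 55 mm above the counter; moves with the drawer. The panel is 346 mm wide and reaches from 8 to 88 mm above the counter; axes as the till's, so pushing it shut is along +x
- keyboard: plate with all keys, 300 x 132 mm, rising 8 degrees away from the cashier; origin at its centre, axes as the till's, tilted. Left: small number keys; far edge: a row of small function keys (rigid, 12 mm high). Middle: six square department keys, 3 columns x 2 rows. Right: a long bar key (cash), beyond it two square keys (subtotal left, card right). Big keys at 38.5 mm pitch, 5.5 mm gaps
- small_keys: the small keys, none of them to be pressed: a 74 x 74 mm field of sixteen number keys on the left of the keyboard and one row of fourteen function keys along its far edge; they do not yield, tops 12 mm above the plate; origin at the keyboard's
- dept_near_a (a joint): tools department key: the near left key of the block of six department keys in the middle of the keyboard; white cap 33 mm square (30 mm on top) on a spring: moves from 1.5 N, 3.8 N at 2.5 mm, ends at 8 mm and 8.7 N, pressed from 2.5 mm, rises by itself. Value: 0 up, grows to 0.008 m fully down
- dept_near_a_top (a point): centre of the top of the tools department key (not pressed, 14 mm above the keyboard plate); x points away from the cashier, up the 8 degree slope of the keyboard, y to the cashier's left, z out of the key
- subtotal (a joint): subtotal key: the left one of the two square keys beyond the long bar key, on the right of the keyboard; white cap 33 mm square (30 mm on top) on a spring: moves from 1.5 N, 3.8 N at 2.5 mm, ends at 8 mm and 8.7 N, pressed from 2.5 mm, rises by itself. Value: 0 up, grows to 0.008 m fully down
- subtotal_top (a point): centre of the top of the subtotal key (not pressed, 14 mm above the keyboard plate); x points away from the cashier, up the 8 degree slope of the keyboard, y to the cashier's left, z out of the key
- card (a joint): card payment key: the right one of those two square keys, rightmost big key of the keyboard; white cap 33 mm square (30 mm on top) on a spring: moves from 1.5 N, 3.8 N at 2.5 mm, ends at 8 mm and 8.7 N, pressed from 2.5 mm, rises by itself. Value: 0 up, grows to 0.008 m fully down
- card_top (a point): centre of the top of the card key (not pressed, 14 mm above the keyboard plate); x points away from the cashier, up the 8 degree slope of the keyboard, y to the cashier's left, z out of the key
- dept_near_b (a joint): near middle key of the block of six department keys in the middle of the keyboard, not to be pressed; 0 up, 0.008 m fully down
- dept_near_c (a joint): near right key of the block of six department keys in the middle of the keyboard, not to be pressed; 0 up, 0.008 m fully down
- dept_far_a (a joint): far left key of the block of six department keys in the middle of the keyboard, not to be pressed; 0 up, 0.008 m fully down
- dept_far_b (a joint): far middle key of the block of six department keys in the middle of the keyboard, not to be pressed; 0 up, 0.008 m fully down
- dept_far_c (a joint): far right key of the block of six department keys in the middle of the keyboard, not to be pressed; 0 up, 0.008 m fully down
- cash (a joint): cash key: long bar key 33 by 71 mm, nearest the cashier on the right, not to be pressed; 0 up, 0.008 m fully down
- tin_a: larger steel tin with paper band, 76 mm across, 90 mm high, standing beside the drawer's front; origin under its centre
- tin_b: smaller steel tin with paper band, 64 mm across, 78 mm high, standing beside the drawer's front; origin under its centre
- roll: spare white receipt roll, 60 mm across, 57 mm high, standing on the till's hood; origin under its centre
- terminal: black card reader, 165 by 78 mm, 47 mm high, lying to the right of the till; origin under its centre
- watering_can: green watering can 160 mm across, 280 mm high over its handle, spout with black ball to its own -x up to 220 mm out and 335 mm high; origin under its centre
- hammer: hammer lying on the counter to the left of the till, about 300 mm long along its x
- carton: small cardboard box 110 by 75 by 60 mm to the left of the till; origin under its centre

How it is judged (in metres and radians):
On the way, in this order (a step that is already met when the one before it is completed fails the run):
1. the cash drawer is pushed fully shut (value of joint drawer below 0.004 m and value of joint each of dept_near_a, subtotal, card, dept_near_b, dept_near_c, dept_far_a, dept_far_b, dept_far_c, cash below 0.0012 m), for 0.2 s.
2. the tools department key is pressed, with the drawer shut (value of joint dept_near_a above 0.0025 m and contact force between the fingers and keyboard above 0.3 N and value of joint drawer below 0.004 m and value of joint each of subtotal, card below 0.0012 m), for 0.03 s.
3. then the subtotal key is pressed, the tools key being up again (value of joint subtotal above 0.0025 m and contact force between the fingers and keyboard above 0.3 N and value of joint drawer below 0.004 m and value of joint each of dept_near_a, card below 0.0012 m), for 0.03 s.
4. then the card key is pressed, the other keys being up again (value of joint card above 0.0025 m and contact force between the fingers and keyboard above 0.3 N and value of joint drawer below 0.004 m and value of joint each of dept_near_a, subtotal below 0.0012 m), for 0.03 s.
At the end, for the whole second after the job is handed in: The drawer is shut (within 4 mm), every big key is up again (within 1.2 mm), and every loose thing is within 20 mm of where it stood (all of step 1 and distance of each of tin_a, tin_b, roll, terminal, watering_can, hammer, carton from where it was at the start of the episode below 0.02 m); the robot touches nothing.
It fails at once if a sale key is pressed (over 2.5 mm) while the drawer is open more than 8 mm (value of joint drawer above 0.008 m and value of joint any of dept_near_a, subtotal, card above 0.0025 m).
It fails at once if another big key is pressed (over 2.5 mm), or a small key (over 4 N), or two of the sale's keys at once (value of joint any of dept_near_b, dept_near_c, dept_far_a, dept_far_b, dept_far_c, cash above 0.0025 m or contact force between the fingers and small_keys above 4 N or value of joint each of dept_near_a, subtotal above 0.0025 m or value of joint each of subtotal, card above 0.0025 m or value of joint each of dept_near_a, card above 0.0025 m).
It fails at once if the keyboard is struck hard (over 25 N) instead of tapped lightly (contact force between the fingers and keyboard above 25 N).
It fails at once if the drawer is slammed (faster than 0.4 m/s) or shoved (over 60 N), or the arm or gripper body, not the fingers, leans on the till (over 15 N) (velocity of joint drawer below -0.4 m/s or contact force between anything else and till above 60 N or contact force between the arm and till above 15 N).
It fails at once if a loose thing is lifted or pushed more than 20 mm (distance of any of tin_a, tin_b, roll, terminal, watering_can, hammer, carton from where it was at the start of the episode above 0.02 m).
It also fails if it takes over 51 s, if anything falls off the work surface, if the arm or the gripper's body presses on something with over 40 N, if the wrist force passes 120 N, or if a joint passes its speed limit or range.

ROBOT

A 6-joint arm with a two-finger parallel gripper is mounted at the origin on the work surface. World frame = base frame: x ahead of the robot, y to its left, z up, the work surface at z = 0. Lengths are in mm, angles in degrees, forces in N, time in s.
With the tool pointing down it reaches from about 375 to 900 mm from the base axis. Payload 3.1 kg.
Tool frame: the origin (TCP) lies on the centre line of the jaws, within the pads' length; the fingertips stand 8 mm ahead of it and the grasp point (between the pads) lies 11 mm behind it; z points along the fingers, y is the line along which they close (so a half turn about z gives the same grasp; the last joint's range is limited). The gripper opens to 87 mm and grips with 3 to 60 N. Pads are 19 mm wide; open, the fingers measure 117 mm over their backs; the gripper's body (75 mm by 190 mm) begins 51 mm behind the grasp point.
Start: joints at [66.033, 30.224, 82.088, -0, 67.689, -10.227], TCP at [148.403, 607.102, 230.548] pointing down, gripper open.
Joint ranges: [-176.69, 176.69], [-43.24, 126.21], [12.49, 139.97], [-82, 262], [0, 151.66], [-163.58, 163.58]. Speed limits (degrees/s): [159.86, 159.86, 180, 180, 180, 180].

INTERFACE

Orientations are given as [roll, pitch, yaw] about the fixed x, y, z axes, in that order (R = Rz(yaw) Ry(pitch) Rx(roll)).
In Python, from workcell import ctrl gives the robot as it stands.
- The arm moves only by the tool carry_out, never from a script. Its argument "commands" is one flat list of numbers, 4 for each row, row after row: the shift along the world's x, y, z in mm, then the turn about the world's z in rad. A call has exactly 8 rows; each row is the pose to reach, as a shift and turn from the pose commanded when the call began; what a row does not reach only later rows make up. A row lasts 1/12 s, in which the tool goes at most 41.7 mm and 7.16 degrees, less where a joint would pass 70% of its speed; a pose out of reach is approached as far as the arm can. A call with a gripper value outside its range is refused whole. "jaw" is the finger opening in mm, from 0 to 87, set as the call begins (left out, the last holds). The fingers move at their own pace and stop on an object; "force" is the grip in N (left out, the last holds). Time passes only in rows, so rows that repeat a pose let the fingers close, or fill a call up. It gives the time, the measured TCP pose, the force, the opening and the grip force at its end, in the units of the state.
- ctrl.sense(): the state, without advancing time (a new reading comes with each control period).
- ctrl.grab_frame(name): name is "scene" or "top" or "wrist"; returns the picture (400x640x3 uint8, red, green, blue); there is no depth.
- ctrl.camera_info(name): a dict with "K" (3x3 intrinsics, pixels), "origin" and "attitude" of the camera in the world. Camera axes: x right, y down, z forward; pixel columns grow to the right and rows downward; lengths in mm; the calibration is good to about 2 mm. A picture is of the moment at which its call begins: read the wrist's pose just before it. camera_info takes no time and is no camera call; for the wrist camera it gives the pose at the moment of the call.
- ctrl.sign_off(): hands the job in; it is judged then, once.
The state is a dict: "t": time; "joint_pos": joint angles; "qvel": joint speeds; "joint_efforts": joint torques, N m; "eef_pos": TCP position; "orientation": TCP orientation; "contact_force": force on the tool from outside, world axes, zero at the start; "wrist_torque": the same for the moment, N m; "opening": finger opening in mm; "grip_force": force on a finger pad.
Only numpy, scipy, OpenCV 4.12 (cv2) and the standard library are available. Lean on these libraries where they do the work, as an engineer would, in place of code of your own. Each camera call takes 0.05 s, during which the arm holds its last target. There are 200 camera calls.

## Working session

There is one attempt and no reset: what is moved stays moved. The work goes in short steps, Python scripts to look and compute and a tool call to move; the robot and the scene stay as the last step left them, time stands still between calls to the robot, and variables do not carry over. Pictures are saved under pics/ and viewed, at most 10 in all, crops included, and the job is handed in when it is done.

Besides the shell and the picture viewer there is one more tool, called after "Call:" by a JSON object that holds its "op" and its "data". carry_out: Moves the arm, as the interface text tells. Its arguments: {"type":"object","properties":{"commands":{"type":"array"},"jaw":{"type":"number"},"force":{"type":"number"}},"required":["commands"]}

```bash
mkdir -p pics
python3 - <<'E'
from workcell import ctrl
import cv2
print(ctrl.sense())
for n in ("top","scene"):
    i=ctrl.camera_info(n); print(n,i)
    cv2.imwrite(f"pics/{n}0.png",ctrl.grab_frame(n)[:,:,::-1])
E
```

```text
{'t': 0.0, 'joint_pos': array([ 6.60343906e+01,  3.02760079e+01,  8.21565229e+01, -9.90243435e-04,
        6.76889773e+01, -1.02293472e+01]), 'qvel': array([ 0.06683269,  0.07347779,  0.0800647 ,  0.0592418 , -0.02444362,
       -0.07635398]), 'joint_efforts': array([-1.32773428e-03, -4.40037596e+01, -1.76593351e+01,  6.32504141e-02,
        5.83363348e-02, -1.78885612e-04]), 'eef_pos': array([148.11085314, 606.46113178, 229.60257725]), 'orientation': array([-1.79880261e+02, -2.06777090e-02,  1.66264093e+02]), 'contact_force': array([0.4093443 , 0.21456712, 0.11308766]), 'wrist_torque': array([ 0.05042337,  0.02192742, -0.03481494]), 'grip_force': 0.0, 'opening': 87.05967996519001}
top {'K': array([[437.20172808,   0.        , 314.00863787],
       [  0.        , 437.20172808, 201.55162725],
       [  0.        ,   0.        ,   1.        ]]), 'origin': array([ 421.32867115,  -65.67931886, 1588.07896849]), 'attitude': array([-172.29170208,    0.58591994,  -90.38681804])}
scene {'K': array([[492.64263531,   0.        , 322.95645819],
       [  0.        , 492.64263531, 201.70826967],
       [  0.        ,   0.        ,   1.        ]]), 'origin': array([1332.59596712, -948.57880177, 1145.39322166]), 'attitude': array([-131.46618883,   -0.32636641,   38.90463272])}
```

View pics/top0.png

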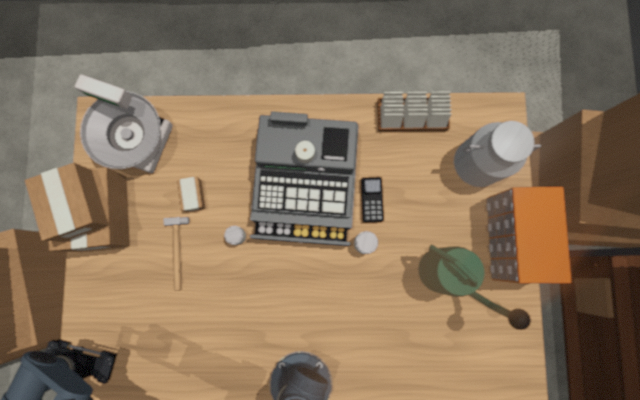

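View pics/scene0.png

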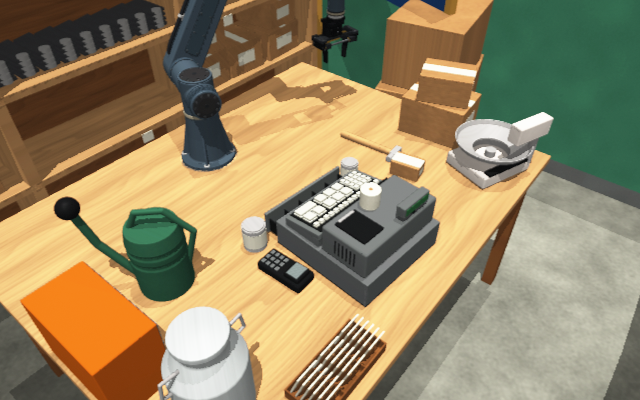

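Top view: the till is centred near (305,180), with the drawer open and its front near row 243. Tins are at (235,235) and (367,243), and the gripper is at the lower left (105,365). The scene view shows the same from the far right.

```bash
cat > h.py <<'E'
import numpy as np
from workcell import ctrl
from scipy.spatial.transform import Rotation as R
def rays(info,px):
    px=np.atleast_2d(px).astype(float)
    d=np.c_[px,np.ones(len(px))]@np.linalg.inv(info["K"]).T
    return np.array(info["origin"]),d@R.from_euler("xyz",info["attitude"],degrees=True).as_matrix().T
def plane(info,px,z):
    o,d=rays(info,px); return o+d*((z-o[2])/d[:,2:])
def proj(info,P):
    q=(np.atleast_2d(P)-info["origin"])@R.from_euler("xyz",info["attitude"],degrees=True).as_matrix()
    q=q@info["K"].T; return q[:,:2]/q[:,2:]
E
python3 - <<'E'
import cv2; from h import *
im=cv2.imread("pics/top0.png"); i=ctrl.camera_info("top")
c=im[105:260,220:395]; cv2.imwrite("pics/c0.png",cv2.resize(c,None,fx=4.5,fy=3.8,interpolation=cv2.INTER_CUBIC) if 0 else cv2.resize(c,None,fx=3.8,fy=3.8,interpolation=cv2.INTER_CUBIC))
u=cv2.resize(im,None,fx=8,fy=8,interpolation=cv2.INTER_CUBIC); g=cv2.cvtColor(u,cv2.COLOR_BGR2GRAY)
m=(g>185).astype(np.uint8); m[:165*8]=0; m[225*8:]=0; m[:,:250*8]=0; m[:,360*8:]=0
n,l,s,ce=cv2.connectedComponentsWithStats(m)
for k in range(1,n):
    if s[k,4]>1200:
        p=(ce[k]+.5)/8-.5; print(p.round(2),s[k,2:]/[8,8,64],plane(i,p,150)[0].round(1))
E
```

```text
[291.06 192.07] [ 8.       8.      59.15625] [648.6  23.9 150. ]
[302.53 192.91] [ 8.25      8.       57.515625] [645.4 -14.3 150. ]
[314.08 193.79] [ 8.125     8.25     58.890625] [642.1 -52.7 150. ]
[327.89 194.76] [ 8.        8.125    58.171875] [638.5 -98.6 150. ]
[339.43 195.73] [ 8.25      8.125    57.859375] [ 634.9 -136.9  150. ]
[290.08 203.59] [ 7.875    8.125   57.09375] [609.9  27.2 150. ]
[301.6  204.36] [ 8.25      8.125    56.984375] [607. -11. 150.]
[313.05 205.26] [ 8.        8.125    58.765625] [603.7 -49.  150. ]
[332.77 206.79] [ 19.5       9.25    148.59375] [ 598.1 -114.3  150. ]
```

View pics/c0.png

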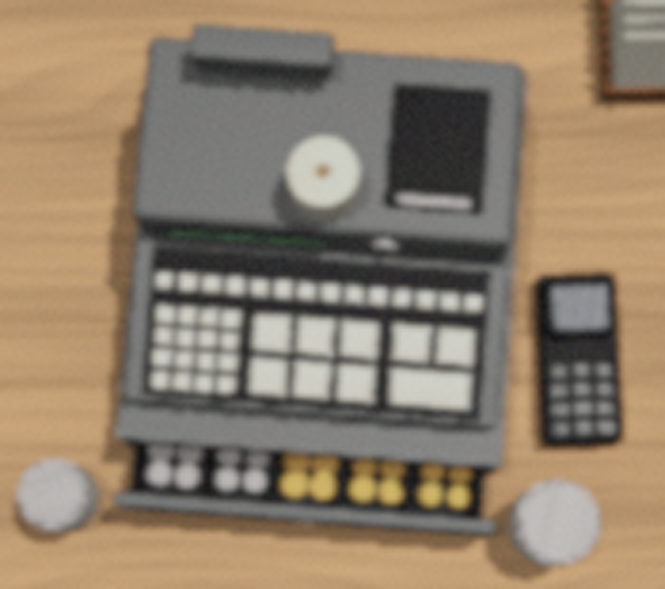

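Keyboard crop: the keys are cleanly separated. The tools key is near left in the block at full-image (290,203.6), subtotal at (328,195) and card at (339,196). The drawer front's top edge is at crop row ~518.

Run:
```python
import cv2; from h import *
i=ctrl.camera_info("top")
near=plane(i,[[290.08,203.59],[301.6,204.36],[313.05,205.26]],146)
far=plane(i,[[291.06,192.07],[302.53,192.91],[314.08,193.79],[327.89,194.76],[339.43,195.73]],151.5)
print("near",near.round(1));print("far",far.round(1))
d=far[0]-far[4]; th=np.degrees(np.arctan2(-d[0],d[1])); print("yaw",th)
d=far[:3].mean(0)-near.mean(0); print(np.degrees(np.arctan2(d[1],d[0])),np.hypot(*d[:2]))
f=lambda x,y:[220+x/3.8,105+y/3.8]
print("front top edges outer",plane(i,[f(117,504),f(305,521),f(492,532)],88).round(1))
print("front outer inner",plane(i,[f(117,493),f(305,510),f(492,522)],88).round(1))
print("cabinet front top",plane(i,[f(116,437),f(498,465)],95).round(1))
print("tins",plane(i,[f(55,497)],78).round(1),plane(i,[f(557,522)],90).round(1),"roll",plane(i,[f(322,172)],247).round(1))
print("hood front top",plane(i,[f(137,222),f(505,255)],190).round(1))
```

```text
near [[610.4  27.4 146. ]
 [607.5 -10.9 146. ]
 [604.2 -49.  146. ]]
far [[ 648.3   23.8  151.5]
 [ 645.2  -14.3  151.5]
 [ 641.9  -52.7  151.5]
 [ 638.3  -98.6  151.5]
 [ 634.7 -136.8  151.5]]
yaw -4.852854320080725
-5.419533936761561 37.92797115511557
front top edges outer [[ 501.4  165.9   88. ]
 [ 484.9   -3.7   88. ]
 [ 473.8 -171.8   88. ]]
front outer inner [[ 511.3  166.1   88. ]
 [ 494.8   -3.8   88. ]
 [ 482.8 -171.9   88. ]]
cabinet front top [[ 561.4  166.5   95. ]
 [ 533.5 -177.7   95. ]]
tins [[508.7 224.   78. ]] [[ 482.3 -230.1   90. ]] roll [[766.  -25.1 247. ]]
hood front top [[ 738.   136.   190. ]
 [ 706.3 -179.8  190. ]]
```

Call:
{"op": "carry_out", "data": {"commands": [5,-10,0,0.02,18,-36,0,0.05,34,-68,0,0.08,50,-102,0,0.11,66,-136,0,0.14,83,-170,0,0.155,100,-204,0,0.155,116,-238,0,0.155], "jaw": 0, "force": 10}}

```text
t: 0.77
eef_pos: [264.7, 367.4, 230.4]
orientation: [-180.0, -0.0, 175.2]
contact_force: [1.4, -1.4, 0.8]
opening: 41.4
grip_force: 0.0
```

Call:
{"op": "carry_out", "data": {"commands": [16,-34,0,0,32,-68,0,0,49,-102,0,0,66,-136,0,0,83,-170,0,0,100,-204,0,0,116,-238,0,0,132,-272,0,0]}}

```text
t: 1.43
eef_pos: [396.6, 95.3, 230.5]
orientation: [180.0, -0.0, 175.1]
contact_force: [0.9, 0.3, 0.8]
opening: 0.4
grip_force: 0.0
```

Call:
{"op": "carry_out", "data": {"commands": [17,-35,-5,0,33,-67,-20,0,44,-87,-45,0,50,-97,-80,0,50,-97,-115,0,50,-97,-145,0,50,-97,-162,0,50,-97,-162,0]}}

```text
t: 2.1
eef_pos: [443.9, 0.4, 65.3]
orientation: [179.9, -0.5, 175.1]
contact_force: [-0.5, -0.8, 0.8]
opening: 0.4
grip_force: 0.0
```

Run:
```python
import cv2; from h import *
s=ctrl.sense(); print(s["eef_pos"],s["orientation"],s["contact_force"],s["opening"],s["t"])
t=ctrl.grab_frame("top")[:,:,::-1]; w=ctrl.grab_frame("wrist")[:,:,::-1]
c=cv2.resize(t[140:290,210:400],None,fx=3,fy=3,interpolation=cv2.INTER_CUBIC)
cv2.imwrite("pics/p1.png",c)
```

```text
[4.43918912e+02 4.04391355e-01 6.53400789e+01] [179.92311342  -0.45832273 175.09494685] [-0.49364345 -0.83674562  0.78502013] 0.3974535561226445 2.1
```

View pics/p1.png

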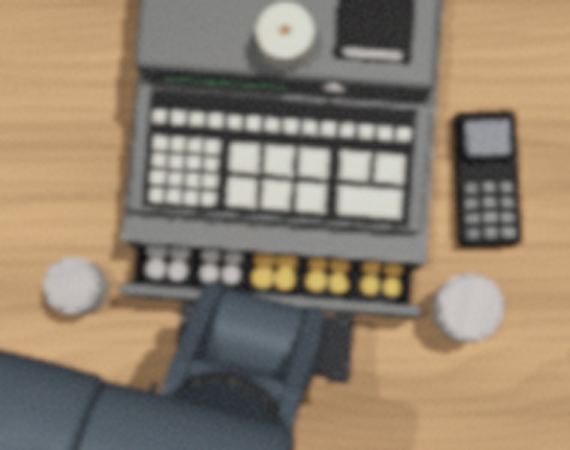

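The gripper hangs just in front of the drawer panel, near its middle, and the drawer is still open. I'll push now.

Call:
{"op": "carry_out", "data": {"commands": [8,-0.7,0,0,16,-1.4,0,0,23,-2,0,0,30,-2.5,0,0,37,-3.1,0,0,44,-3.7,0,0,51,-4.3,0,0,58,-4.9,0,0]}}

```text
t: 2.87
eef_pos: [504.3, -4.6, 68.6]
orientation: [180.0, -0.1, 175.1]
contact_force: [-3.4, 0.9, 1.8]
opening: 0.4
grip_force: 1.7
```

Call:
{"op": "carry_out", "data": {"commands": [5,-0.4,0,0,10,-0.8,0,0,14,-1.2,0,0,18,-1.5,0,0,21,-1.8,0,0,23,-2,0,0,25,-2.1,0,0,27,-2.3,0,0]}}

```text
t: 3.53
eef_pos: [524.8, -6.2, 68.0]
orientation: [180.0, -0.9, 175.2]
contact_force: [-15.3, 0.0, 11.6]
opening: 0.6
grip_force: 7.7
```

Run:
```python
import cv2; from h import *
s=ctrl.sense(); print(s["eef_pos"],s["contact_force"],s["wrist_torque"])
t=ctrl.grab_frame("top")[:,:,::-1]; w=ctrl.grab_frame("scene")[:,:,::-1]
c=cv2.resize(t[150:270,230:380],None,fx=3,fy=3,interpolation=cv2.INTER_CUBIC)
d=cv2.resize(w[130:250,230:360],(390,360),interpolation=cv2.INTER_CUBIC)
cv2.imwrite("pics/p2.png",np.hstack([cv2.resize(c,(400,360)),d]))
```

```text
[524.83351021  -6.24128999  68.03614521] [-1.53388596e+01  1.49887070e-02  1.15718455e+01] [-0.16427252  2.34939748 -0.04194446]
```

View pics/p2.png

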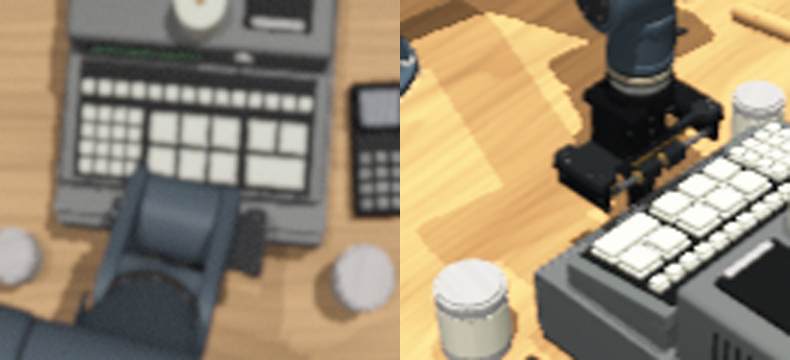

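The drawer looks nearly shut, but the blocking force came about 12 mm earlier than I estimated. I'll check for a remaining gap at the panel's ends.

Run:
```python
import cv2; from h import *
i=ctrl.camera_info("top")
t=ctrl.grab_frame("top")[:,:,::-1]; a=cv2.imread("pics/top0.png")
cv2.imwrite("pics/top2.png",t)
k=lambda im:cv2.cvtColor(im,cv2.COLOR_BGR2GRAY)
for c in (258,262,268,330,337,343): print(c,"before",k(a)[210:248,c].tolist(),"\n now",k(t)[210:248,c].tolist())
A=cv2.resize(t[195:250,240:300],(390,357),interpolation=cv2.INTER_CUBIC);B=cv2.resize(t[195:250,310:370],(390,357),interpolation=cv2.INTER_CUBIC)
cv2.imwrite("pics/p3.png",np.hstack([A,B]))
```

```text
258 before [84, 74, 95, 119, 127, 128, 126, 127, 129, 127, 111, 78, 54, 60, 49, 44, 45, 67, 91, 105, 104, 84, 50, 39, 70, 105, 118, 115, 88, 82, 91, 94, 98, 120, 148, 162, 161, 157] 
 now [88, 82, 105, 127, 136, 138, 134, 136, 137, 133, 128, 120, 126, 122, 94, 78, 97, 108, 110, 115, 136, 162, 171, 169, 164, 162, 157, 135, 117, 106, 102, 102, 102, 106, 109, 111, 111, 108]
262 before [70, 70, 93, 116, 129, 127, 129, 128, 128, 130, 120, 99, 98, 116, 121, 129, 148, 168, 179, 181, 181, 168, 132, 85, 59, 86, 114, 115, 93, 73, 85, 93, 101, 120, 148, 162, 162, 157] 
 now [78, 73, 98, 127, 136, 136, 136, 135, 138, 135, 125, 109, 118, 121, 100, 81, 86, 103, 113, 113, 133, 158, 167, 157, 130, 112, 109, 107, 105, 101, 101, 103, 103, 106, 108, 110, 100, 84]
268 before [90, 79, 86, 106, 123, 128, 129, 130, 129, 127, 119, 102, 91, 103, 111, 117, 118, 143, 167, 178, 180, 177, 163, 119, 65, 76, 109, 119, 109, 89, 83, 93, 96, 104, 131, 155, 162, 158] 
 now [94, 89, 94, 115, 132, 136, 137, 137, 137, 136, 123, 101, 97, 98, 89, 71, 74, 99, 109, 112, 110, 110, 107, 103, 98, 97, 99, 100, 95, 95, 96, 98, 10
[... 435 characters left out ...]
84, 75, 94, 123, 132, 134, 134, 135, 136, 132, 114, 80, 68, 68, 64, 49, 53, 82, 108, 122, 114, 88, 63, 51, 71, 105, 124, 116, 92, 84, 98, 103] 
 now [212, 197, 154, 93, 85, 106, 90, 78, 104, 133, 141, 142, 141, 141, 142, 137, 127, 121, 129, 126, 96, 69, 81, 91, 98, 100, 120, 145, 156, 158, 161, 167, 166, 164, 162, 166, 169, 170]
343 before [152, 147, 127, 85, 63, 73, 76, 72, 96, 121, 132, 134, 135, 134, 133, 135, 125, 98, 79, 89, 90, 73, 62, 81, 98, 108, 104, 89, 59, 34, 35, 82, 115, 122, 105, 88, 94, 108] 
 now [163, 158, 135, 92, 66, 83, 83, 75, 101, 131, 140, 142, 140, 142, 144, 141, 135, 114, 122, 131, 115, 82, 76, 95, 106, 119, 140, 158, 165, 167, 167, 167, 164, 163, 165, 168, 171, 174]
```

View pics/p3.png

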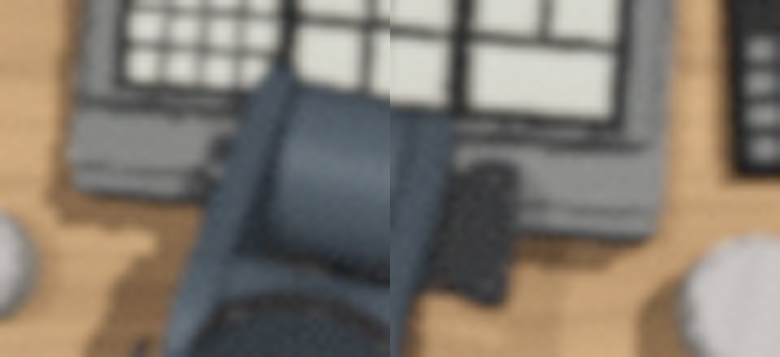

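The panel sits flush against the cabinet at both ends with no dark gap: its edge is at crop row ~190 on the left and ~237 on the right. It has moved about 47 mm onto the stop. I'll nudge it 3 mm more to confirm, then back off and lift.

Call:
{"op": "carry_out", "data": {"commands": [1,0,0,0,2,-0.2,0,0,3,-0.3,0,0,3,-0.3,0,0,3,-0.3,0,0,3,-0.3,0,0,3,-0.3,0,0,3,-0.3,0,0]}}

```text
t: 4.35
eef_pos: [524.8, -6.2, 68.1]
orientation: [180.0, -1.2, 175.2]
contact_force: [-17.7, -1.5, 14.4]
opening: 0.6
grip_force: 8.7
```

Call:
{"op": "carry_out", "data": {"commands": [-5,0.4,0,0,-15,1.3,0,0,-28,2.3,0,0,-35,3,10,0,-35,3,40,0,-35,3,80,0,-35,3,118,0,-35,3,140,0]}}

```text
t: 5.02
eef_pos: [502.4, -5.1, 213.3]
orientation: [-179.9, 0.5, 175.1]
contact_force: [1.3, -0.6, 0.1]
opening: 0.5
grip_force: 0.0
```

Run:
```python
import cv2; from h import *
s=ctrl.sense(); print(s["eef_pos"],s["contact_force"])
i=ctrl.camera_info("wrist"); im=ctrl.grab_frame("wrist")[:,:,::-1]; print(i)
cv2.imwrite("pics/w1.png",im)
K=np.array([[610.4,27.4,143.6],[638.3,-98.6,149],[634.7,-136.8,149]]); print(proj(i,K))
```

```text
[502.37359806  -5.13645321 213.34279504] [ 1.26849929 -0.59061187  0.10172722]
{'K': array([[334.25472574,   0.        , 320.39490055],
       [  0.        , 334.25472574, 197.94625529],
       [  0.        ,   0.        ,   1.        ]]), 'origin': array([421.3729718 ,   2.18267815, 367.70148283]), 'attitude': array([1.62632785e+02, 1.65197276e-02, 8.51360847e+01])}
[[371.52579618 335.42824124]
 [221.06769892 378.7045236 ]
 [174.52262942 378.35898654]]
```

View pics/w1.png

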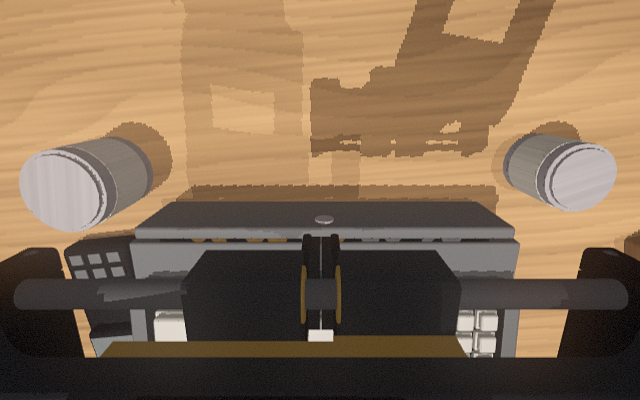

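The wrist view shows a thin strip with coins at rows 236-241, between the panel's top edge and the cabinet, so the drawer may be slightly open. I'll measure it.

Run:
```python
import cv2; from h import *
i=ctrl.camera_info("wrist"); im=cv2.imread("pics/w1.png"); g=cv2.cvtColor(im,cv2.COLOR_BGR2GRAY)
for c in (160,200,260,400,480): print(c,g[196:256,c].tolist())
for z,rs in ((88,(228,232,236,238)),(95,(238,240,242,244,248))):
    for r in rs: print(z,r,[plane(i,[c,r],z)[0].round(1).tolist()[:2] for c in (200,322,440)])
c=cv2.resize(im[190:275,120:310],(760,340),interpolation=cv2.INTER_CUBIC); cv2.imwrite("pics/w1c.png",c)
```

```text
160 [166, 173, 171, 169, 172, 171, 172, 174, 175, 173, 172, 174, 153, 100, 61, 65, 66, 69, 73, 69, 67, 68, 69, 67, 67, 71, 69, 67, 68, 67, 70, 90, 109, 124, 136, 136, 139, 137, 133, 132, 135, 129, 97, 40, 43, 50, 73, 99, 122, 132, 133, 135, 131, 132, 134, 134, 133, 134, 133, 133]
200 [95, 95, 96, 96, 101, 86, 67, 67, 66, 74, 69, 70, 65, 69, 72, 68, 70, 67, 68, 70, 67, 67, 68, 66, 68, 66, 66, 62, 67, 62, 70, 79, 103, 122, 136, 137, 136, 135, 135, 132, 131, 127, 108, 90, 92, 85, 78, 100, 123, 131, 131, 134, 135, 133, 133, 131, 132, 132, 135, 135]
260 [99, 99, 97, 94, 96, 79, 66, 66, 66, 70, 67, 64, 66, 66, 68, 66, 64, 65, 66, 67, 66, 67, 69, 63, 66, 67, 61, 67, 66, 62, 64, 84, 95, 109, 129, 136, 135, 132, 135, 130, 130, 128, 107, 93, 94, 87, 81, 102, 118, 131, 131, 132, 135, 113, 57, 39, 32, 39, 37, 42]
400 [124, 120, 109, 98, 100, 79, 67, 68, 71, 68, 64, 65, 65, 69, 68, 70, 69, 66, 69, 63, 63, 64, 69, 63, 67, 61, 64, 66, 66, 61, 70, 88, 107, 120, 131, 131, 134, 130, 131, 131, 129, 124, 106, 79, 46, 45, 74, 100, 117, 128, 128, 128, 132, 112, 62, 30, 35, 39, 34, 39]
480 [121, 123, 125, 127, 124, 119, 118, 111, 83, 64, 64, 66, 68, 62, 66, 68, 66, 64, 67, 67, 68, 66, 63, 65, 66, 69, 66, 67, 69, 64, 72, 89, 110, 116, 129, 131, 131, 130, 132, 130, 131, 125, 90, 39, 35, 46, 77, 101, 120, 125, 131, 128, 128, 127, 130, 130, 127, 129, 128, 126]
88 228 [[531.9, -118.0], [541.3, -7.0], [550.3, 100.3]]
88 232 [[535.8, -118.7], [545.2, -7.3], [554.3, 100.4]]
88 236 [[539.8, -119.5], [549.2, -7.6], [558.3, 100.5]]
88 238 [[541.8, -119.9], [551.2, -7.8], [560.3, 100.5]]
95 238 [[538.8, -116.9], [548.0, -7.5], [556.9, 98.1]]
95 240 [[540.8, -117.3], [550.0, -7.7], [558.9, 98.1]]
95 242 [[542.7, -117.6], [551.9, -7.9], [560.9, 98.2]]
95 244 [[544.7, -118.0], [553.9, -8.0], [562.9, 98.2]]
95 248 [[548.6, -118.8], [557.9, -8.4], [566.9, 98.3]]
```

View pics/w1c.png

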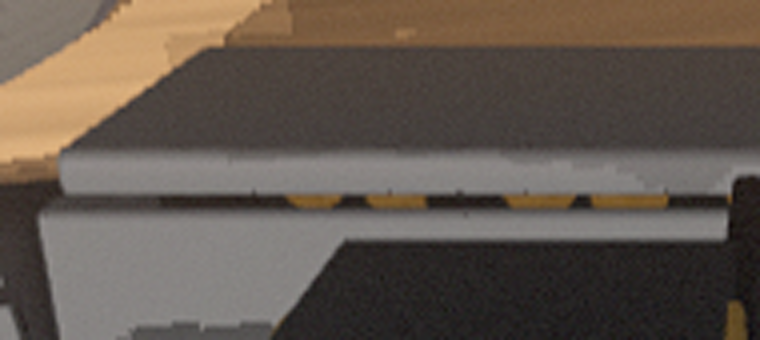

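The coin slit comes from the oblique view under the cabinet lip: the panel's inner edge is at x≈551.5 and the cabinet edge at ≈552. An extra 3 mm of command gave no motion and force well above the 3-5 N friction, so the drawer is on its stop. I'll check the key positions in the wrist view.

Run:
```python
import cv2; from h import *
i=ctrl.camera_info("wrist"); im=cv2.imread("pics/w1.png"); g=cv2.cvtColor(im,cv2.COLOR_BGR2GRAY)
print(g[300:345,165].tolist()); print(g[320:345,320].tolist()); print(g[328,140:192].tolist())
# expected: cash right-near corner & near_b near edge centre (top surface), from top camera
a=np.radians(-4.85); ux=np.array([np.cos(a),np.sin(a)]); uy=np.array([-ux[1],ux[0]])
nb=np.array([607.5,-10.9])-15*ux; card=np.array([634.7,-136.8]); cr=card-38.3*ux
for P in (nb,cr-15*ux-15*uy,cr-15*ux): print(P,proj(i,[*P,141.5]))
```

```text
[63, 60, 59, 57, 60, 62, 57, 59, 52, 83, 100, 142, 145, 125, 113, 106, 106, 120, 139, 168, 184, 200, 215, 220, 218, 218, 217, 217, 217, 218, 218, 216, 217, 215, 218, 217, 216, 216, 217, 219, 209, 152, 69, 75, 78]
[126, 134, 152, 151, 152, 152, 154, 152, 147, 173, 212, 221, 217, 219, 219, 217, 218, 218, 217, 218, 209, 152, 65, 74, 72]
[133, 133, 133, 133, 133, 134, 104, 48, 54, 60, 54, 50, 54, 75, 179, 216, 218, 217, 217, 217, 217, 217, 218, 217, 216, 217, 216, 217, 217, 218, 218, 217, 218, 217, 217, 217, 217, 216, 218, 219, 219, 218, 220, 220, 222, 140, 30, 43, 42, 42, 42, 45]
[592.55370814  -9.63178877] [[324.18929792 312.70737071]]
[ 580.3226317  -147.23991461] [[153.0036473  311.98066752]]
[ 581.59084294 -132.29362276] [[171.58032887 311.99646427]]
```

Run:
```python
from h import *
j=ctrl.camera_info("wrist"); print(j["origin"],j["attitude"],ctrl.sense()["eef_pos"])
i=dict(K=j["K"],origin=np.array([421.373,2.183,367.701]),attitude=np.array([162.6328,.01652,85.1361]))
for z,p in ((88,(322,227.5)),(88,(322,238.3)),(95,(322,242.5)),(141,(165,319.5)),(141,(153.5,319.5)),(141,(185,319.5))): print(z,p,plane(i,p,z).round(1))
```

```text
[422.49116752   2.02300768 370.17396931] [1.62250134e+02 7.54182668e-02 8.51514076e+01] [504.49303407  -5.52000036 216.36471818]
88 (322, 227.5) [[536.5  -6.2  88. ]]
88 (322, 238.3) [[547.   -7.1  88. ]]
95 (322, 242.5) [[548.   -7.2  95. ]]
141 (165, 319.5) [[ 583.2 -136.7  141. ]]
141 (153.5, 319.5) [[ 582.4 -145.9  141. ]]
141 (185, 319.5) [[ 584.6 -120.7  141. ]]
```

Call:
{"op": "carry_out", "data": {"commands": [10,3,0,0,30,9,0,0,55,16,0,0,80,23,0,0,100,29,0,0,112,32,0,0,112,32,0,0,112,32,0,0]}}

```text
t: 5.73
eef_pos: [611.4, 27.9, 206.9]
orientation: [-180.0, -0.1, 175.2]
contact_force: [-0.4, 0.5, -0.8]
opening: 0.4
grip_force: 0.0
```

Call:
{"op": "carry_out", "data": {"commands": [0,0,0,0,0,0,0,0,0,0,0,0,0,0,0,0,0,0,0,0,0,0,0,0,0,0,0,0,0,0,0,0]}}

```text
t: 6.4
eef_pos: [611.4, 27.6, 208.7]
orientation: [180.0, 0.0, 175.1]
contact_force: [0.2, -0.0, 0.1]
opening: 0.8
grip_force: 0.0
```

Call:
{"op": "carry_out", "data": {"commands": [0,0,-5,0,0,0,-15,0,0,0,-26,0,0,0,-36,0,0,0,-43,0,0,0,-47,0,0,0,-48,0,0,0,-48,0]}}

```text
t: 7.07
eef_pos: [611.3, 27.6, 159.9]
orientation: [180.0, -0.1, 175.1]
contact_force: [0.3, 0.0, 0.1]
opening: 0.7
grip_force: 0.0
```

Call:
{"op": "carry_out", "data": {"commands": [0,0,-1,0,0,0,-2,0,0,0,-3,0,0,0,-4,0,0,0,-5,0,0,0,-6,0,0,0,-6,0,0,0,-6,0]}}

```text
t: 7.73
eef_pos: [611.4, 27.6, 154.5]
orientation: [180.0, -0.0, 175.1]
contact_force: [-0.5, -0.1, 0.7]
opening: 0.6
grip_force: 0.0
```

Call:
{"op": "carry_out", "data": {"commands": [0,0,-0.5,0,0,0,-1,0,0,0,-1.5,0,0,0,-2,0,0,0,-2.5,0,0,0,-3,0,0,0,-3,0,0,0,-3,0]}}

```text
t: 8.4
eef_pos: [611.6, 27.6, 151.8]
orientation: [-180.0, 0.0, 175.1]
contact_force: [0.3, -0.1, 3.1]
opening: 0.2
grip_force: 1.2
```

Call:
{"op": "carry_out", "data": {"commands": [0,0,-1,0,0,0,-2,0,0,0,-3,0,0,0,-3.5,0,0,0,-3.5,0,0,0,-3.5,0,0,0,-3.5,0,0,0,-3.5,0]}}

```text
t: 9.07
eef_pos: [612.1, 27.6, 148.6]
orientation: [-180.0, 0.1, 175.1]
contact_force: [1.3, 0.2, 6.0]
opening: 0.2
grip_force: 2.6
```

Call:
{"op": "carry_out", "data": {"commands": [0,0,3,0,0,0,10,0,0,0,24,0,0,0,36,0,3,-14,42,0,9,-40,42,0,16,-70,42,0,22,-100,42,0]}}

```text
t: 9.73
eef_pos: [633.3, -73.9, 189.9]
orientation: [-180.0, -0.0, 175.2]
contact_force: [0.5, -0.1, -0.1]
opening: 0.7
grip_force: 0.0
```

Call:
{"op": "carry_out", "data": {"commands": [5,-20,0,0,6,-26,0,0,6,-26,0,0,6,-26,-5,0,6,-26,-14,0,6,-26,-22,0,6,-26,-24,0,6,-26,-24,0]}}

```text
t: 10.4
eef_pos: [638.3, -96.9, 164.4]
orientation: [179.9, -0.2, 175.2]
contact_force: [0.2, 1.1, -0.4]
opening: 0.6
grip_force: 0.0
```

Call:
{"op": "carry_out", "data": {"commands": [0,0,-1,0,0,0,-2,0,0,0,-3,0,0,0,-4,0,0,0,-5,0,0,0,-6,0,0,0,-7,0,0,0,-7,0]}}

```text
t: 11.07
eef_pos: [639.3, -98.4, 158.8]
orientation: [180.0, -0.0, 175.1]
contact_force: [0.5, -0.6, -0.7]
opening: 0.4
grip_force: 0.0
```

Commanded z is 159. Pressing another 5.5 mm.

Call:
{"op": "carry_out", "data": {"commands": [0,0,-1,0,0,0,-2,0,0,0,-3,0,0,0,-4,0,0,0,-5,0,0,0,-5.5,0,0,0,-5.5,0,0,0,-5.5,0]}}

```text
t: 11.73
eef_pos: [640.0, -98.5, 154.2]
orientation: [-180.0, 0.1, 175.1]
contact_force: [-0.5, -0.3, 4.8]
opening: 0.6
grip_force: 2.5
```

Call:
{"op": "carry_out", "data": {"commands": [0,0,-0.7,0,0,0,-1.3,0,0,0,-1.3,0,0,0,-1.3,0,0,0,-1.3,0,0,0,-1.3,0,0,0,-1.3,0,0,0,-1.3,0]}}

```text
t: 12.4
eef_pos: [640.1, -98.5, 153.2]
orientation: [-180.0, 0.1, 175.1]
contact_force: [0.1, 0.5, 6.4]
opening: 0.4
grip_force: 3.0
```

Call:
{"op": "carry_out", "data": {"commands": [0,0,3,0,0,0,10,0,0,0,20,0,0,0,25,0,-1,-10,25,0,-2,-24,25,0,-3.5,-36,25,0,-3.5,-38,25,0]}}

```text
t: 13.07
eef_pos: [635.4, -139.6, 176.7]
orientation: [-179.9, -0.0, 175.0]
contact_force: [-0.4, -0.3, -0.5]
opening: 0.4
grip_force: 0.0
```

Call:
{"op": "carry_out", "data": {"commands": [0,0,0,0,0,0,0,0,0,0,-5,0,0,0,-11,0,0,0,-15,0,0,0,-17,0,0,0,-18,0,0,0,-18,0]}}

```text
t: 13.73
eef_pos: [635.6, -136.0, 158.7]
orientation: [180.0, -0.1, 175.2]
contact_force: [0.2, 1.0, -0.1]
opening: 0.4
grip_force: 0.0
```

Commanded z is 159.2. Pressing 7 mm.

Call:
{"op": "carry_out", "data": {"commands": [0,0,-1,0,0,0,-2,0,0,0,-3,0,0,0,-4,0,0,0,-5,0,0,0,-6,0,0,0,-7,0,0,0,-7,0]}}

```text
t: 14.4
eef_pos: [636.8, -136.4, 153.1]
orientation: [-180.0, 0.1, 175.1]
contact_force: [0.0, 0.7, 5.9]
opening: 0.3
grip_force: 3.0
```

Call:
{"op": "carry_out", "data": {"commands": [0,0,3,0,0,0,10,0,0,0,25,0,0,0,50,0,0,0,75,0,0,0,95,0,0,0,105,0,0,0,105,0]}}

```text
t: 15.07
eef_pos: [637.0, -137.1, 259.8]
orientation: [-179.9, 0.3, 175.1]
contact_force: [1.6, -0.4, 1.3]
opening: 0.2
grip_force: 0.0
```

Call:
{"op": "carry_out", "data": {"commands": [-10,0,0,0,-35,10,0,0,-65,25,0,0,-100,40,0,0,-130,60,0,0,-155,75,0,0,-165,80,0,0,-165,80,0,0]}}

```text
t: 15.73
eef_pos: [467.3, -54.7, 256.0]
orientation: [179.9, -0.3, 175.2]
contact_force: [-0.2, -0.6, -0.2]
opening: 0.4
grip_force: 0.0
```

Run:
```python
import cv2; from h import *
s=ctrl.sense(); print(s["eef_pos"],s["contact_force"])
a=cv2.imread("pics/top0.png"); t=ctrl.grab_frame("top")[:,:,::-1]
c=np.hstack([cv2.resize(x[105:260,150:400],(395,245),interpolation=cv2.INTER_CUBIC) for x in (a,t)]); cv2.imwrite("pics/end.png",c)
```

```text
[467.31511729 -54.66175707 255.99465887] [-0.17359725 -0.64710352 -0.24149872]
```

View pics/end.png

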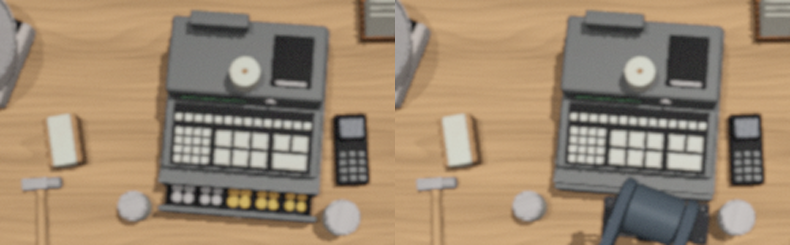

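In the before/after view the drawer is shut (front edge at row ~193, it was 215). The tins, roll, terminal, hammer and carton have not moved, and the arm is clear.

```bash
python3 -c "
from workcell import ctrl
print(ctrl.sign_off())"
```

```text
the job is handed in; nothing more can be done
None
```

I pushed the drawer shut, tapped tools, subtotal and card in that order at about 6 N each, and handed the job in at about 16 s; sign-off returned no verdict, and the last picture showed the drawer shut and the tins, roll, terminal, hammer and carton in place, though the watering can was outside that crop.

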